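Draw a bed rail tight to its corner post with the cam lock

TASK

Fasten the loose bed rail to the corner post: slide it, stud first, straight into the post's channel until its stud is in the cam and the rail meets the sprung pads, then turn the cam's key clockwise until it has drawn the stud firmly tight, and let go. Stop as soon as it is firm and do not overtighten it. Leave the other things on the bench where they are.

Things in the scene. Friction and masses are not known exactly. Their poses are not given: they have to be found in the camera images.
- corner: Fixed dark wooden corner post lying on the bench, 235 x 108 mm, 36 to 38 mm high, with an open channel along its x axis (y = 0). Origin: on the cam's vertical axis at bench level. x points the way the rail goes in, z up.
- channel (a point): Centre of the channel's straight part, 20 mm up, 95 mm before the cam's axis; axes as the post's. The straight guides are 60 mm long, 47 mm apart, 36 mm high; before them (towards the rail) the mouth flares over 20 mm to about 72 mm.
- pad_zone (a point): Middle of the zone, 62.5 mm before the cam's axis, where two sprung rubber-faced pads stop the rail's end, one each side of the stud, 22 mm apart. Their face lies up to 3 mm before or behind this point, different from post to post and not measured. They give 1 mm per 25 N.
- rail_mid (a point): Centre (20 mm up) of the loose bed rail, a brown wooden bar 260 long x 44 wide x 40 mm high, 0.2 to 0.5 kg, lying flat on the bench. Its x axis points along the rail towards the stud, z up. Take it across its width.
- stud_head (a point): Centre of the steel T-head on the rail's stud: an upright pin 12 mm in diameter, 22 mm tall, 176 mm from the rail's centre and 46 mm beyond its end, on a neck 8 mm in diameter, 20 mm up. It is part of the rail.
- key_grip (a point): On the cam's axis, 64 mm above the bench: where to grip the cam's key, an upright steel bar 50 long x 12 mm thick, from 43 to 78 mm above the bench. It turns with the cam: the bar's length is along its y axis, its thickness along x. Below is the steel cam, a drum of 34 mm radius with a mouth and a spiral slot for the stud's neck.
- cam_turn (a joint): Angle of the cam, rad, growing clockwise from above. From -0.2 to 0.1 the mouth is open to the channel and the key lies across it. The lip passes the stud at 0.45, if its head is within 22 mm of the axis, as when the rail touches the pads. Then it draws the head in 6 mm per rad: it bears at about 0.7 on a head 20 mm from the axis, at 1.7 on one at 14 mm. Stop at 2.3.
- cam_centre (a point): On the cam's axis, 20 mm up, at the stud's height. Effort on the key: about 0.1 N m while free, a little more while it drags the rail, then climbing quickly once the rail bears on the pads, by roughly 0.01 to 0.02 N m per newton of pull. Firmly tight is 10 to 50 N of pull; about 25 N, some 0.35 N m above the free effort, is right. The cam stays where it is left.
- tub_c (a point): White round tub, 64 mm across, 58 mm tall: a bystander; its centre.
- oil_c (a point): Amber bottle, 60 mm across, 150 mm tall: a bystander; its centre.
- slat_c (a point): Loose dark wooden slat 180 x 28 x 12 mm: a bystander; its centre.
- brush_grip (a point): Paint brush lying on the bench: a bystander; a point on its handle.
- driver_grip (a point): Screwdriver lying on the bench: a bystander; a point on its handle.
- pot_c (a point): White ceramic cup, 72 mm across, 70 mm tall: a bystander; its centre.

How it is judged (in metres and radians):
On the way, in this order (a step that is already met when the one before it is completed fails the run):
1. the stud's head is inside the cam's mouth (within 22 mm of the cam's axis) (horizontal distance between stud_head and key_grip below 0.022 m), for 0.2 s.
2. the cam has been turned past 0.6 rad and pulls the stud with more than 10 N (value of joint cam_turn above 0.6 rad and contact force between rail and cam above 10 N), for 0.2 s.
At the end, for the whole second after the job is handed in: The cam stands turned more than 0.6 rad, still pulling the stud with more than 10 N (and never over 50 N), the stud's head within 22 mm of the cam's axis, the rail flat and in line with the channel (within 0.08 rad), all at rest and let go (all of step 2 and horizontal distance between stud_head and key_grip below 0.022 m and angle between the x axis of rail_mid and the x axis of corner, either way round below 0.08 rad and angle between rail_mid's own z axis and vertical below 0.05 rad and linear speed of rail below 0.01 m/s and not (velocity of joint cam_turn above 0.05 rad/s) and not (velocity of joint cam_turn below -0.05 rad/s)); the robot touches nothing.
It fails at once if the cam and stud are loaded with more than 50 N (overtightened or rammed) (contact force between rail and cam above 50 N).
It fails at once if a bystander is moved by more than 20 mm (distance of any of tub_c, oil_c, slat_c, brush_grip, driver_grip, pot_c from where it was at the start of the episode above 0.02 m).
It also fails if it takes over 72 s, if anything falls off the work surface, if the arm or the gripper's body presses on something with over 40 N, if the wrist force passes 120 N, or if a joint passes its speed limit or range.

ROBOT

A 7-joint arm with a two-finger parallel gripper is mounted at the origin on the work surface. World frame = base frame: x ahead of the robot, y to its left, z up, the work surface at z = 0. Lengths are in mm, angles in rad, forces in N, time in s.
With the tool pointing down it reaches from about 400 to 850 mm from the base axis. Payload 4.4 kg.
Tool frame: the origin (TCP) lies midway between the tips of the shut fingers; the grasp point (between the pads) lies 19 mm behind it; z points along the fingers, y is the direction in which the jaws open and shut (so a half turn about z gives the same grasp; the last joint's range is limited). The gripper opens to 94 mm and grips with 3 to 60 N. Pads are 16 mm wide; open, the fingers measure 119 mm over their backs; the gripper's body (75 mm by 177 mm) begins 78 mm behind the grasp point.
Start: joints at [-1.376, 0.628, 0.038, 1.517, -0.027, 0.996, -0.02], TCP at [167.579, 628.041, 205.478] pointing down, gripper open.
Joint ranges: [-3.06, 3.06], [-0.37, 2.12], [-1.25, 1.32], [0.18, 2.47], [-1.1, 4.24], [0.23, 1.98], [-2.94, 2.94]. Speed limits (rad/s): [2.57, 2.57, 3.14, 3.14, 3.14, 3.14, 3.14].

INTERFACE

Orientations are given as a unit quaternion [x, y, z, w].
In Python, from workcell import * gives the robot as it stands.
- The arm moves only by the tool jog_arm, never from a script. Its argument "motion" is one flat list of numbers, 6 for each row, row after row: the shift along the tool's x, y, z in units of 50 mm (1.0 is 50 mm), then the turn, a rotation vector about the tool's x, y, z in degrees. A call has 1 to 5 rows; each row is the pose to reach, as a shift and turn from the pose commanded when the call began, along the tool's axes at that moment; what a row does not reach only later rows make up. A row lasts 1/10 s, in which the tool goes at most 50 mm and 8.59 degrees, less where a joint would pass 70% of its speed; a pose out of reach is approached as far as the arm can. A call with a gripper value outside its range is refused whole. "grip" is the opening, from 0 (shut) to 1 (fully open), set as the call begins (left out, the last holds). The fingers move at their own pace and stop on an object; "grip_force" is the grip in N (left out, the last holds). Time passes only in rows, so rows that repeat a pose let the fingers close. It gives the time, the measured TCP pose, the force and the opening at its end, in the units of the state.
- get_obs(): the state, without advancing time (a new reading comes with each control period).
- camera(name): name is "side" or "top" or "wrist"; returns the picture (480x640x3 uint8, blue, green, red); there is no depth.
- camera_info(name): a dict with "mtx" (3x3 intrinsics, pixels), "world_from_camera" (4x4, takes a point from camera to world coordinates); the wrist camera has in their place "hand_eye" (4x4, takes a point from camera to tool coordinates, whose origin is the TCP and whose axes are the flange's). Camera axes: x right, y up, looking along -z (the intrinsics and any distortion apply to the point x, -y, -z); pixel columns grow to the right and rows downward; lengths in mm; the calibration is good to about 2 mm. A picture is of the moment at which its call begins: read the wrist's pose just before it. camera_info takes no time and is no camera call.
- hand_in(): hands the job in, once; it reports no verdict.
The state is a dict: "clock": time; "joint_positions": joint angles; "qvel": joint speeds; "tau": joint torques, N m; "ee_pos": TCP position; "tool_rot": TCP orientation; "wrist_force": force on the tool from outside, world axes, zero at the start; "ft_torque": the same for the moment, N m; "width": opening from 0.0 (shut) to 1.0 (fully open).
Only numpy, scipy, OpenCV 4.12 (cv2) and the standard library are available. Lean on these libraries where they do the work, as an engineer would, in place of code of your own. Each camera call takes 0.05 s, during which the arm holds its last target.

## Working session

There is one attempt and no reset: what is moved stays moved. The work goes in short steps, Python scripts to look and compute and a tool call to move; the robot and the scene stay as the last step left them, time stands still between calls to the robot, and variables do not carry over. Pictures are saved under pics/ and viewed, and the job is handed in when it is done.

Besides the shell and the picture viewer there is one more tool, called as name(argument=value, ...) on one line, values as JSON. jog_arm: Moves the arm, as the interface text tells. Its arguments: {"type":"object","properties":{"motion":{"type":"array","items":{"type":"number"}},"grip":{"type":"number"},"grip_force":{"type":"number"}},"required":["motion"]}

```bash
mkdir -p pics; ls; python3 - <<'E'
from workcell import *
import cv2,numpy as np
np.set_printoptions(precision=4,suppress=True)
print(get_obs())
for n in ("top","side","wrist"):
    cv2.imwrite(f"pics/{n}0.png",camera(n)); print(n,camera_info(n))
E
```

```text
pics
{'clock': 0.0, 'joint_positions': array([-1.3758,  0.6293,  0.0385,  1.5183, -0.027 ,  0.9963, -0.02  ]), 'qvel': array([ 0.0013,  0.0003, -0.0008, -0.0014,  0.    , -0.0004, -0.0004]), 'tau': array([  0.0003, -54.9706,   1.1433, -18.664 ,  -0.0523,   0.0235,
         0.0001]), 'ee_pos': array([167.4237, 627.4238, 204.6066]), 'tool_rot': array([ 0.13  ,  0.9915, -0.0009, -0.0001]), 'wrist_force': array([ 0.5747, -0.1218,  0.2083]), 'ft_torque': array([-0.0152,  0.0202, -0.0069]), 'width': 0.9997483160077159}
top {'mtx': array([[556.1146,   0.    , 312.1956],
       [  0.    , 556.1146, 223.6292],
       [  0.    ,   0.    ,   1.    ]]), 'world_from_camera': array([[  -0.0119,    0.9964,   -0.0834,  464.9089],
       [  -0.9998,   -0.0107,    0.0149,  -32.8379],
       [   0.0139,    0.0836,    0.9964, 1067.1419],
       [   0.    ,    0.    ,    0.    ,    1.    ]])}
side {'mtx': array([[619.6785,   0.    , 309.0947],
       [  0.    , 619.6785, 247.1138],
       [  0.    ,   0.    ,   1.    ]]), 'world_from_camera': array([[    0.9887,     0.0887,    -0.1209,   412.4906],
       [   -0.1487,     0.475 ,    -0.8673, -1159.5571],
       [   -0.0195,     0.8755,     0.4828,   712.1662],
       [    0.    ,     0.    ,     0.    ,     1.    ]])}
wrist {'mtx': array([[430.1818,   0.    , 323.893 ],
       [  0.    , 430.1818, 242.9832],
       [  0.    ,   0.    ,   1.    ]]), 'hand_eye': array([[   0.0002,    0.9619,    0.2735,   77.8338],
       [   1.    ,   -0.0005,    0.0011,   -0.4763],
       [   0.0012,    0.2735,   -0.9619, -179.5739],
       [   0.    ,    0.    ,    0.    ,    1.    ]])}
```

View pics/top0.png

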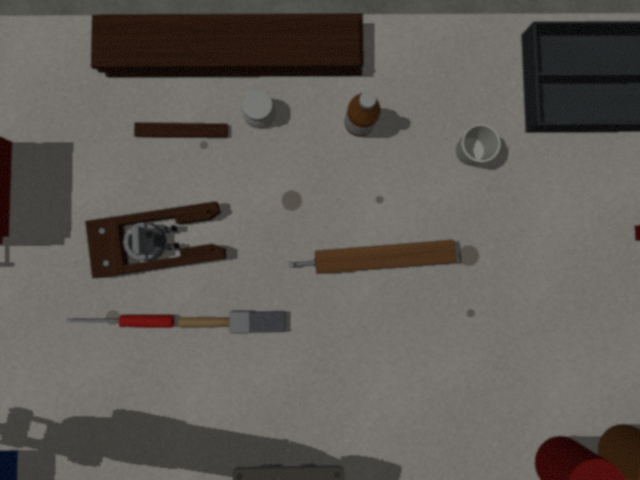

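View pics/side0.png

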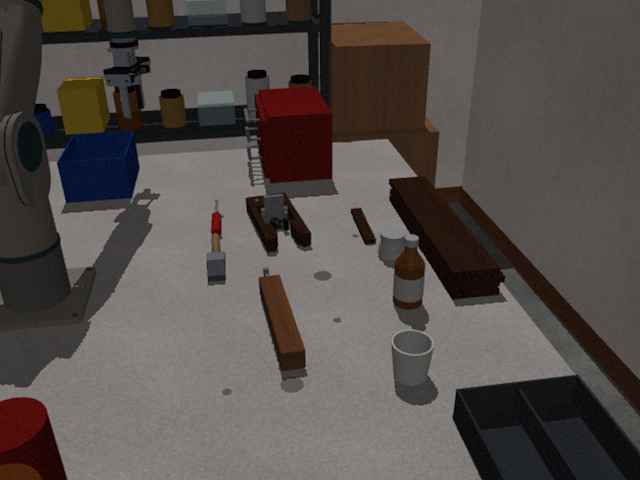

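```bash
cat > h.py <<'E'
import numpy as np, cv2
from scipy.spatial.transform import Rotation as R
from workcell import *
np.set_printoptions(precision=3,suppress=True)
def unproj(n,u,v,z,pose=None):
    i=camera_info(n);K=np.array(i["mtx"])
    d=i.get("distortion",i.get("dist",None))
    T=np.array(i["world_from_camera"]) if n!="wrist" else pose@np.array(i["hand_eye"])
    r=np.array([(u-K[0,2])/K[0,0],-(v-K[1,2])/K[1,1],-1.])
    r=T[:3,:3]@r;o=T[:3,3]
    return o+r*(z-o[2])/r[2]
def proj(n,p,pose=None):
    i=camera_info(n);K=np.array(i["mtx"])
    T=np.array(i["world_from_camera"]) if n!="wrist" else pose@np.array(i["hand_eye"])
    c=np.linalg.inv(T)@np.append(p,1)
    return np.array([K[0,0]*c[0]/-c[2]+K[0,2],K[1,1]*-c[1]/-c[2]+K[1,2]])
def tool(o=None):
    o=o or get_obs();T=np.eye(4);T[:3,:3]=R.from_quat(o["tool_rot"]).as_matrix();T[:3,3]=o["ee_pos"];return T
def crop(n,img,x0,y0,w,h,s,f):
    cv2.imwrite(f,cv2.resize(img[y0:y0+h,x0:x0+w],None,fx=s,fy=s,interpolation=cv2.INTER_CUBIC))
E
```

```text
(no output)
```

The top view shows the rail at pixels (315–457, 240–273) with its stud pointing left at (293,264). The post is on the left at (88–227, 203–277), with the cam near (147,240). I'll enlarge both.

```bash
python3 - <<'E'
from h import *
im=cv2.imread("pics/top0.png")
crop("top",im,80,190,160,100,5,"pics/c_post.png")
crop("top",im,280,230,190,55,4.2,"pics/c_rail.png")
E
```

```text
(no output)
```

View pics/c_post.png

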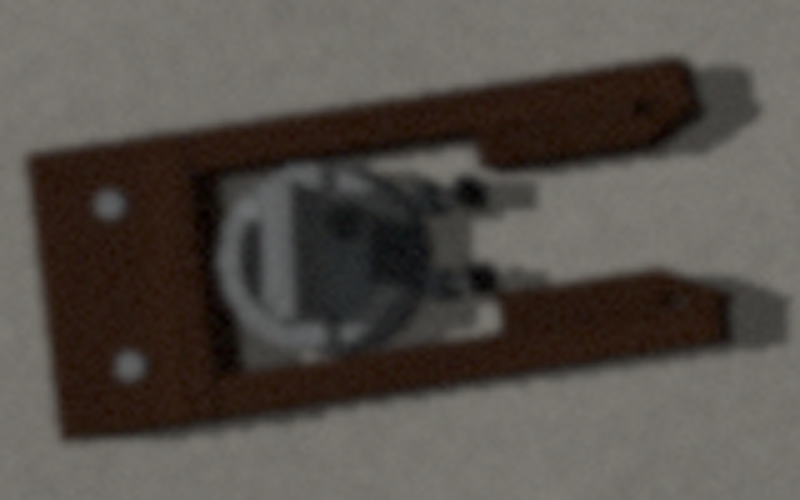

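View pics/c_rail.png

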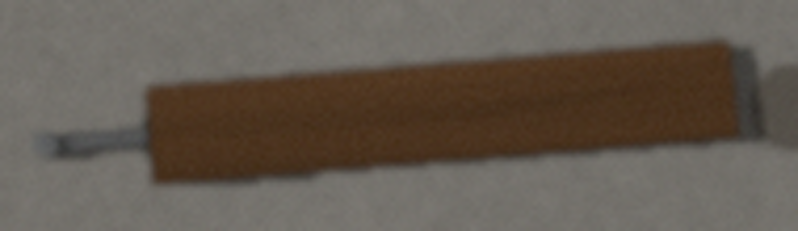

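```bash
python3 - <<'E'
from h import *
def P(pts,x0,y0,s,z): return np.array([unproj("top",(u+.5)/s-.5+x0,(v+.5)/s-.5+y0,z) for u,v in pts])
r=P([(148,88),(725,42),(740,135),(153,182)],280,230,4.2,40)
print(r,"mid",r.mean(0),np.linalg.norm(r[0]-r[1]),np.linalg.norm(r[0]-r[3]))
d=(r[0]+r[3]-r[1]-r[2])[:2];print("rail yaw",np.arctan2(d[1],d[0]), "dir", d/np.linalg.norm(d))
print("stud",P([(45,145)],280,230,4.2,31))
p=P([(28,155),(685,60),(722,345),(65,438)],80,190,5,37)
print(p)
for a,b in((0,1),(3,2)):
  e=p[a]-p[b];print("post edge yaw",np.arctan2(e[1],e[0]),np.linalg.norm(e))
g=P([(490,165),(640,150),(505,297),(655,272)],80,190,5,37);print(g)
E
```

```text
[[ 500.926  -52.503   40.   ]
 [ 518.329 -307.719   40.   ]
 [ 477.265 -312.995   40.   ]
 [ 459.743  -54.187   40.   ]] mid [ 489.066 -181.851   40.   ] 255.8090262682682 41.21802911702195
rail yaw 1.638636989315477 dir [-0.068  0.998]
stud [[476.568  -6.807  31.   ]]
[[561.271 371.519  37.   ]
 [594.186 129.173  37.   ]
 [488.139 115.293  37.   ]
 [456.873 355.728  37.   ]]
post edge yaw 1.7057880726556822 244.57123897005243
post edge yaw 1.7001084522912544 242.4595029774569
[[555.735 201.178  37.   ]
 [560.728 145.75   37.   ]
 [506.758 195.254  37.   ]
 [515.371 140.047  37.   ]]
```

```bash
cat >> h.py <<'E'
def goto(x,y,z,jaw):
    """jaw: yaw of tool y axis"""
    o=get_obs();T=tool(o)
    Y=np.array([np.cos(jaw),np.sin(jaw),0]);Z=np.array([0,0,-1.]);X=np.cross(Y,Z)
    Rt=np.c_[X,Y,Z]
    s=T[:3,:3].T@(np.array([x,y,z])-T[:3,3])/50
    rv=np.degrees(R.from_matrix(T[:3,:3].T@Rt).as_rotvec())
    print("t",round(o["clock"],2),"pos",o["ee_pos"],"jaw",round(np.arctan2(T[1,1],T[0,1]),4),"F",o["wrist_force"],"w",round(o["width"],3))
    print("shift",s,"turn",rv)
E
python3 -c "
from h import *
goto(500,180,230,0.07)"
```

```text
t 0.15 pos [167.484 627.545 204.822] jaw 1.3099 F [ 0.125 -0.233 -0.531] w 1.002
shift [-8.734 -6.933 -0.494] turn [-0.067  0.048 71.041]
```

jog_arm(motion=[-8.73,-6.93,-0.5,0,0,71,-8.73,-6.93,-0.5,0,0,71,-8.73,-6.93,-0.5,0,0,71,-8.73,-6.93,-0.5,0,0,71,-8.73,-6.93,-0.5,0,0,71], grip=1)

```text
clock: 0.65
ee_pos: [317.3, 425.8, 216.7]
tool_rot: [0.487, 0.874, 0.0, -0.0]
wrist_force: [0.5, 0.3, 0.7]
width: 1.0
```

```bash
python3 -c "
from h import *
goto(500,180,230,0.07)"
```

```text
t 0.65 pos [317.32  425.755 216.749] jaw 0.554 F [0.479 0.349 0.688] w 1.0
shift [-6.102  0.522 -0.266] turn [-0.005 -0.006 27.729]
```

jog_arm(motion=[-6.1,0.52,-0.27,0,0,27.7,-6.1,0.52,-0.27,0,0,27.7,-6.1,0.52,-0.27,0,0,27.7,-6.1,0.52,-0.27,0,0,27.7,-6.1,0.52,-0.27,0,0,27.7])

```text
clock: 1.15
ee_pos: [467.4, 226.4, 227.7]
tool_rot: [0.68, 0.734, -0.0, -0.0]
wrist_force: [0.1, 0.3, 0.2]
width: 0.999
```

```bash
python3 -c "
from h import *
goto(500,180,230,0.07)"
```

```text
t 1.15 pos [467.386 226.446 227.741] jaw 0.0762 F [0.065 0.264 0.216] w 0.999
shift [-0.976  0.58  -0.045] turn [-0.004 -0.001  0.357]
```

jog_arm(motion=[-0.6,0.4,-0.04,0,0,0,-0.6,0.4,-0.04,0,0,0,-0.6,0.4,-0.04,0,0,0])

```text
clock: 1.45
ee_pos: [488.9, 199.1, 229.5]
tool_rot: [0.68, 0.733, -0.0, -0.0]
wrist_force: [-0.3, 0.1, 0.3]
width: 1.001
```

```bash
cat > snap.py <<'E'
import sys
from h import *
o=get_obs();im=camera("wrist");n=sys.argv[1]
cv2.imwrite(f"pics/{n}.png",im);np.save(f"{n}.npy",tool(o));print(o["ee_pos"],o["qvel"],o["clock"])
E
python3 snap.py w1
```

```text
[488.931 199.058 229.482] [-0.041 -0.001 -0.031  0.009 -0.004  0.002 -0.001] 1.45
```

View pics/w1.png

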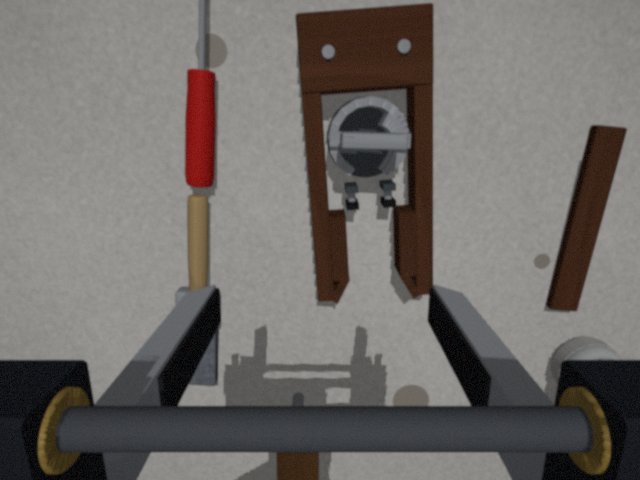

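```bash
python3 - <<'E'
from h import *
im=cv2.imread("pics/w1.png")
crop("w",im,290,0,150,105,5.3,"pics/w1a.png")
crop("w",im,300,85,140,110,5.4,"pics/w1b.png")
crop("w",im,300,190,140,112,5.3,"pics/w1c.png")
E
```

```text
(no output)
```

View pics/w1b.png

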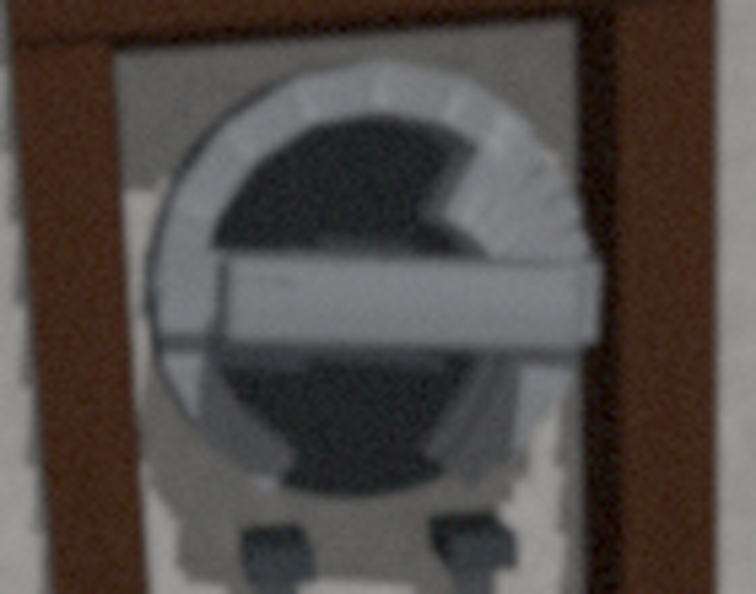

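View pics/w1c.png

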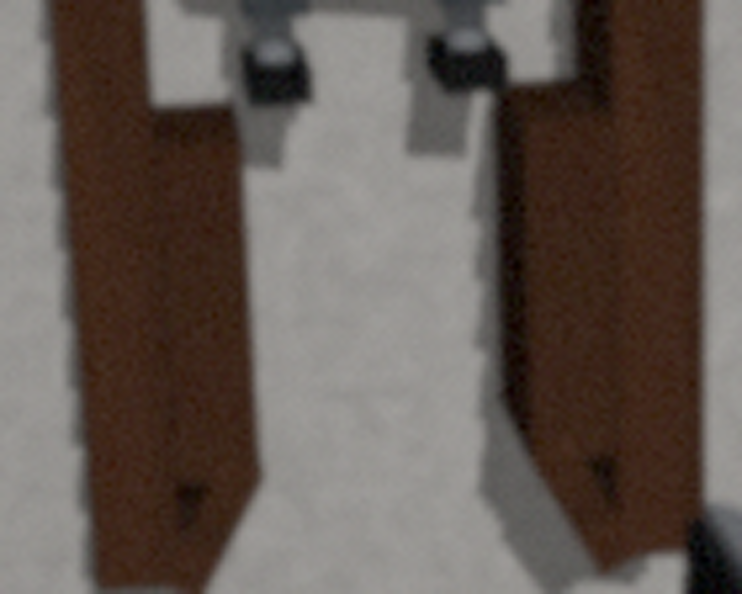

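View pics/w1a.png

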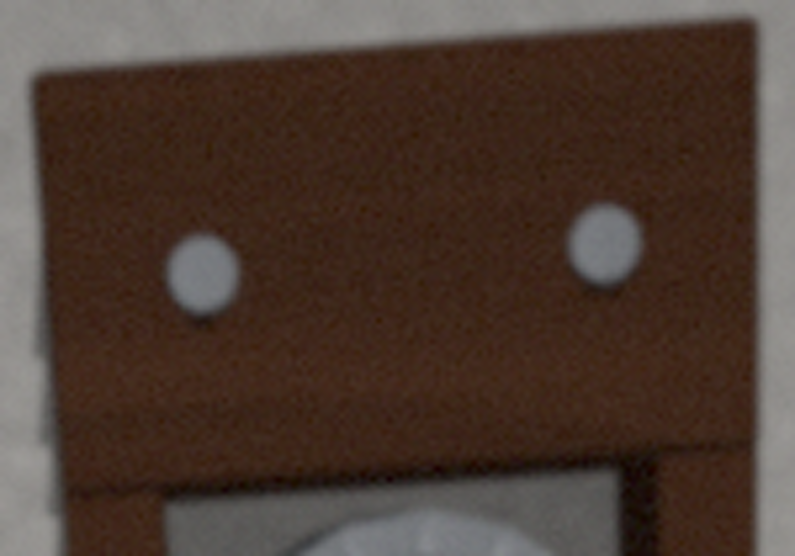

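```bash
python3 - <<'E'
from h import *
T=np.load("w1.npy")
def P(pts,x0,y0,s,z): return np.array([unproj("wrist",(u+.5)/s-.5+x0,(v+.5)/s-.5+y0,z,T) for u,v in pts])
def yaw(a,b): e=b-a;return np.arctan2(e[1],e[0])
L=P([(260,475),(238,110)],300,190,5.3,36);Rr=P([(527,445),(525,95)],300,190,5.3,36)
print(L,Rr,"yaws",yaw(*L),yaw(*Rr),"len",np.linalg.norm(L[0]-L[1]),np.linalg.norm(Rr[0]-Rr[1]))
k=P([(225,258),(600,262),(595,345),(225,343)],300,85,5.4,78)
print(k,"mid",k.mean(0),np.linalg.norm(k[0]-k[1]),np.linalg.norm(k[1]-k[2]),yaw(k[0],k[1]),yaw(k[3],k[2]))
# outer post edges
bl=P([(35,75),(755,20),(757,440),(65,490)],290,0,5.3,37)
print(bl,"back yaw",yaw(bl[0],bl[1])+np.pi/2,np.linalg.norm(bl[0]-bl[1]))
fr=P([(95,585),(700,550)],300,190,5.3,37);print(fr,yaw(fr[0],fr[1])+np.pi/2)
print("side yaw",yaw(fr[0],bl[0]),yaw(fr[1],bl[1]),np.linalg.norm(fr[0]-bl[0]))
s=P([(203,270),(605,240)],290,0,5.3,38);print("screws",s,yaw(*s)+np.pi/2)
E
```

```text
[[517.803 138.415  36.   ]
 [508.296 202.65   36.   ]] [[563.533 147.417  36.   ]
 [555.644 208.746  36.   ]] yaws 1.7177323086888296 1.6987253797900455 len 64.9345037954758 61.83438626735413
[[498.042 269.852  78.   ]
 [549.737 273.186  78.   ]
 [550.498 261.993  78.   ]
 [499.026 258.412  78.   ]] mid [524.326 265.861  78.   ] 51.80232943788386 11.218482893444776 0.06439799534806387 0.06946899180524636
[[456.917 355.687  37.   ]
 [561.633 370.797  37.   ]
 [570.226 313.477  37.   ]
 [464.829 298.324  37.   ]] back yaw 1.7141064987730878 105.8001999526102
[[490.566 116.021  37.   ]
 [595.992 130.604  37.   ]] 1.7082545020417979
side yaw 1.7102846026068443 1.712879978992995 242.0162813033492
screws [[483.646 330.973  38.   ]
 [543.289 339.581  38.   ]] 1.7141259534482742
```

```bash
python3 -c "
from h import *
goto(490,-185,130,0.068)"
```

```text
t 1.5 pos [488.186 200.313 229.342] jaw 0.077 F [-0.004  0.275  1.343] w 1.004
shift [-7.687 -0.554  1.983] turn [-0.071 -0.033  0.517]
```

jog_arm(motion=[-7.68,-0.55,1.98,0,0,0.5,-7.68,-0.55,1.98,0,0,0.5,-7.68,-0.55,1.98,0,0,0.5,-7.68,-0.55,1.98,0,0,0.5,-7.68,-0.55,1.98,0,0,0.5])

```text
clock: 2.0
ee_pos: [489.8, -41.7, 166.9]
tool_rot: [0.681, 0.732, 0.0, -0.0]
wrist_force: [0.9, -0.1, 0.1]
width: 0.996
```

```bash
python3 -c "
from h import *
goto(490,-185,130,0.068)"
```

```text
t 2.0 pos [489.786 -41.694 166.865] jaw 0.0722 F [ 0.86  -0.129  0.067] w 0.996
shift [-2.86  -0.202  0.734] turn [-0.007 -0.064  0.242]
```

jog_arm(motion=[-2.8,-0.2,0.73,0,0,0,-2.8,-0.2,0.73,0,0,0,-2.8,-0.2,0.73,0,0,0,-2.8,-0.2,0.73,0,0,0,-2.8,-0.2,0.73,0,0,0])

```text
clock: 2.5
ee_pos: [489.4, -181.8, 130.4]
tool_rot: [0.683, 0.731, 0.0, -0.001]
wrist_force: [-0.6, 1.8, 0.5]
width: 0.998
```

```bash
python3 snap.py w2
```

```text
[ 489.424 -181.825  130.376] [-0.046 -0.015 -0.022  0.006 -0.004  0.003 -0.001] 2.5
```

View pics/w2.png

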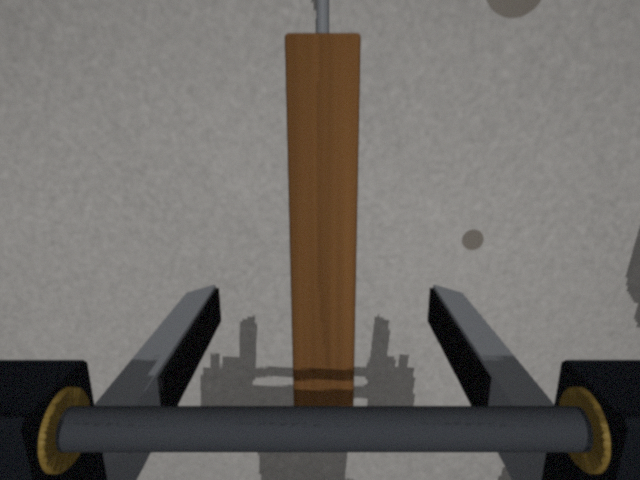

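```bash
python3 - <<'E'
from h import *
T=np.load("w2.npy")
f=lambda u,v:unproj("wrist",u,v,40,T)
a,b,c,d=f(285.5,34),f(360,33.5),f(293.5,400),f(354.5,400)
print(a,b,c,d,np.linalg.norm(a-b),np.linalg.norm(c-d))
ax=(a+b)/2-(c+d)/2;print("yaw",np.arctan2(ax[1],ax[0]));u=ax/np.linalg.norm(ax)
m=(a+b)/2-130*u;print("rail mid",m)
goto(m[0],m[1],6,np.arctan2(u[1],u[0])-np.pi/2)
E
```

```text
[460.295 -57.231  40.   ] [502.899 -54.074  40.   ] [ 476.746 -300.108   40.   ] [ 521.048 -297.049   40.   ] 42.72074600508436 44.407854690593766
yaw 1.6418918703066891
rail mid [ 490.832 -185.324   40.   ]
t 2.55 pos [ 489.867 -180.488  130.617] jaw 0.0703 F [ 0.141  0.259 -0.689] w 1.0
shift [-0.102  0.014  2.492] turn [-0.036 -0.107 -0.048]
```

jog_arm(motion=[-0.08,0.01,2.46,0,0,0,-0.08,0.01,2.46,0,0,0,-0.08,0.01,2.46,0,0,0,-0.08,0.01,2.46,0,0,0])

```text
clock: 2.95
ee_pos: [488.9, -182.8, 5.3]
tool_rot: [0.681, 0.732, -0.0, -0.003]
wrist_force: [0.0, 0.2, 0.4]
width: 1.001
```

jog_arm(motion=[0,0,0,0,0,0,0,0,0,0,0,0,0,0,0,0,0,0,0,0,0,0,0,0,0,0,0,0,0,0], grip=0.4, grip_force=25)

```text
clock: 3.45
ee_pos: [490.9, -186.9, 8.7]
tool_rot: [0.683, 0.731, 0.0, 0.001]
wrist_force: [0.2, 0.2, -0.7]
width: 0.607
```

```bash
python3 -c "
from h import *
goto(490.5,-184,6,0.0710)"
```

```text
t 3.45 pos [ 490.928 -186.886    8.704] jaw 0.0679 F [ 0.198  0.15  -0.745] w 0.607
shift [ 0.058 -0.005  0.054] turn [ 0.073  0.026 -0.176]
```

jog_arm(motion=[0,0,0,0,0,0,0,0,0,0,0,0,0,0,0,0,0,0,0,0,0,0,0,0], grip=0.3)

```text
clock: 3.85
ee_pos: [489.3, -186.9, 8.1]
tool_rot: [0.683, 0.731, -0.0, -0.001]
wrist_force: [-3.9, -0.7, 5.6]
width: 0.467
```

```bash
python3 -c "
from h import *
goto(490.5,-184,6,0.0710)"; python3 snap.py w3
```

```text
t 3.85 pos [ 489.343 -186.91     8.086] jaw 0.0673 F [-3.927 -0.733  5.64 ] w 0.467
shift [0.056 0.027 0.042] turn [-0.088 -0.032 -0.209]
[ 489.343 -186.91     8.086] [-0.    -0.    -0.002 -0.    -0.001  0.002 -0.   ] 3.85
```

View pics/w3.png

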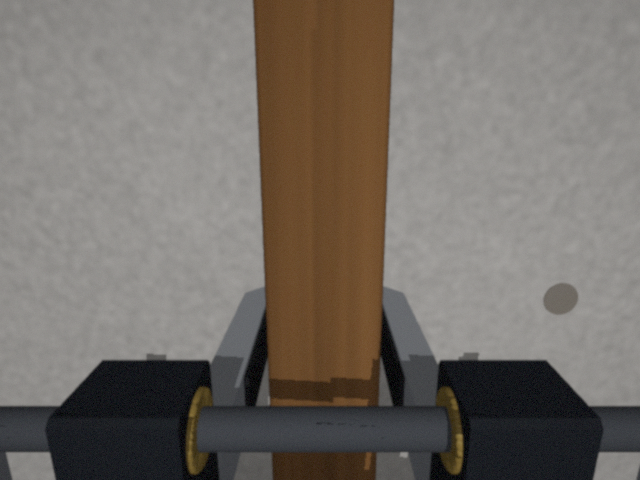

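```bash
cat >> h.py <<'E'
C=np.array([523.4,265.8]);YAW=1.711;U=np.array([np.cos(YAW),np.sin(YAW)]);N=np.array([-U[1],U[0]])
def gs(s,n,z,jaw=YAW-np.pi/2):
    """s along the post axis of TCP, n left of it"""
    p=C+s*U+n*N
    o=get_obs();d=o["ee_pos"][:2]-C;print("now s %.2f n %.2f"%(d@U,d@N),"T",o["ft_torque"]);goto(p[0],p[1],z,jaw)
E
python3 -c "
from h import *
gs(-342,0,13)"
```

```text
now s -443.52 n 97.00 T [-0.05   0.81   0.044]
t 3.9 pos [ 489.333 -186.927    8.066] jaw 0.0673 F [-3.391 -0.124  5.589] w 0.466
shift [ 2.166  1.787 -0.1  ] turn [-0.088 -0.035 -4.175]
```

jog_arm(motion=[0,0,-0.12,0,0,0,0.5,0.4,-0.12,0,0,-1,1.1,0.9,-0.12,0,0,-2,1.6,1.3,-0.12,0,0,-3,2.17,1.79,-0.12,0,0,-4.2])

```text
clock: 4.4
ee_pos: [572.4, -71.6, 13.6]
tool_rot: [0.655, 0.755, -0.0, -0.0]
wrist_force: [0.1, -1.1, -4.1]
width: 0.468
```

jog_arm(motion=[0,0,0,0,0,0,0,0,0,0,0,0,0,0,0,0,0,0,0,0,0,0,0,0])

```text
clock: 4.8
ee_pos: [571.5, -73.9, 13.8]
tool_rot: [0.656, 0.754, -0.001, -0.0]
wrist_force: [0.6, -0.8, -3.8]
width: 0.469
```

```bash
python3 -c "
from h import *
gs(-342,0,13)";python3 snap.py w4; python3 -c "
from h import *
cv2.imwrite('pics/top4.png',camera('top')[180:300,60:460])
cv2.imwrite('pics/top4.png',cv2.resize(cv2.imread('pics/top4.png'),None,fx=2,fy=2,interpolation=2))"
```

```text
now s -343.11 n -0.14 T [-0.131  0.068  0.018]
t 4.8 pos [571.49  -73.926  13.801] jaw 0.1389 F [ 0.628 -0.787 -3.789] w 0.469
shift [ 0.022 -0.003  0.016] turn [-0.058  0.029 -0.073]
[571.49  -73.926  13.801] [ 0.004 -0.003 -0.002 -0.001 -0.002  0.002  0.   ] 4.8
```

View pics/w4.png

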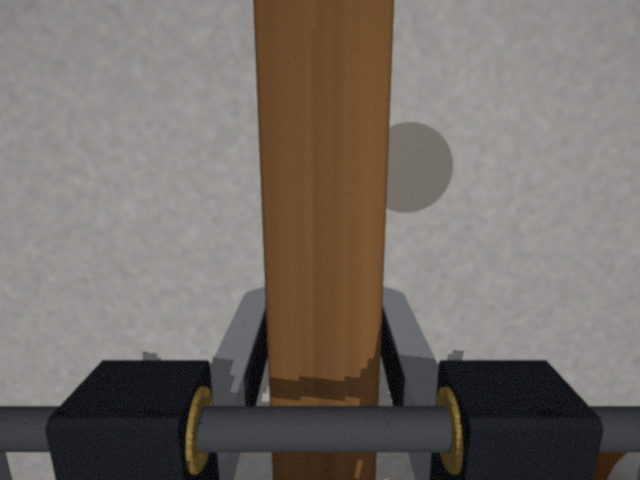

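View pics/top4.png

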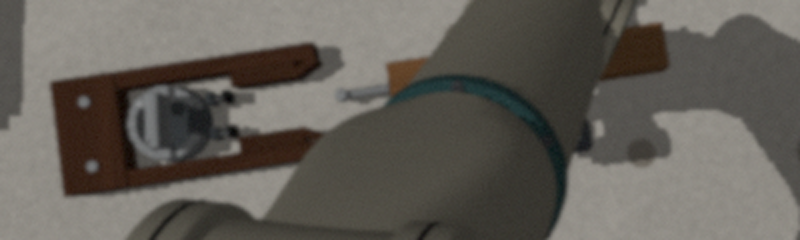

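```bash
python3 - <<'E'
from h import *
for (u,v) in ((343,96),):
    p=unproj("top",u/2+60-.25,v/2+180-.25,36)[:2];d=p-C;print(d@U,d@N)
# guides as seen in top for same-camera compare
for (u,v) in ((490,165),(640,150),(505,297),(655,272)):
    p=unproj("top",u/5-.4+80,v/5-.4+190,36)[:2];d=p-C;print(d@U,d@N)
E
```

```text
-165.14933065511372 1.3258061811390707
-68.29434226600682 -23.105947789261275
-123.93008803858652 -20.30175321152293
-67.31433131703825 26.265802737210887
-123.23795422707232 25.451146796080785
```

```bash
python3 -c "
from h import *
gs(-272,0,9)"
```

```text
now s -342.93 n -0.49 T [-0.062  0.058 -0.027]
t 4.9 pos [571.804 -73.702  13.926] jaw 0.1392 F [-0.893  0.486 -3.717] w 0.465
shift [ 1.419 -0.011  0.098] turn [-0.028  0.018 -0.06 ]
```

jog_arm(motion=[0.3,0,0.05,0,0,0,0.7,0,0.1,0,0,0,1.1,0,0.1,0,0,0,1.42,0,0.1,0,0,0,1.42,0,0.1,0,0,0])

```text
clock: 5.4
ee_pos: [561.5, 2.1, 8.6]
tool_rot: [0.654, 0.757, 0.001, -0.001]
wrist_force: [-0.4, 0.6, -4.2]
width: 0.466
```

jog_arm(motion=[0.1,0,0,0,0,0,0.2,0,0,0,0,0,0.3,0,0,0,0,0,0.4,0,0,0,0,0])

```text
clock: 5.8
ee_pos: [559.0, 16.7, 8.8]
tool_rot: [0.656, 0.755, -0.001, -0.0]
wrist_force: [-0.5, -0.5, -3.9]
width: 0.469
```

```bash
python3 -c "
from h import *
gs(-222,0,9)"
```

```text
now s -251.62 n -0.41 T [-0.322  0.295  0.157]
t 5.8 pos [558.969  16.703   8.813] jaw 0.1398 F [-0.512 -0.475 -3.895] w 0.469
shift [ 0.592 -0.008 -0.004] turn [-0.062  0.039 -0.021]
```

jog_arm(motion=[0.15,0,0,0,0,0,0.3,0,0,0,0,0,0.45,0,0,0,0,0,0.6,0,0,0,0,0,0.7,0,0,0,0,0])

```text
clock: 6.3
ee_pos: [554.1, 53.3, 8.8]
tool_rot: [0.655, 0.755, -0.0, -0.0]
wrist_force: [-2.7, -3.1, -4.2]
width: 0.467
```

```bash
python3 -c "
from h import *
gs(-205,0,9)";python3 snap.py w5
```

```text
now s -214.69 n -0.68 T [-0.574  0.541  0.208]
t 6.3 pos [554.079  53.315   8.799] jaw 0.142 F [-2.685 -3.087 -4.223] w 0.467
shift [ 0.194 -0.013 -0.004] turn [-0.046 -0.023  0.104]
[554.079  53.315   8.799] [-0.089 -0.001  0.018  0.007 -0.015 -0.003 -0.066] 6.3
```

View pics/w5.png

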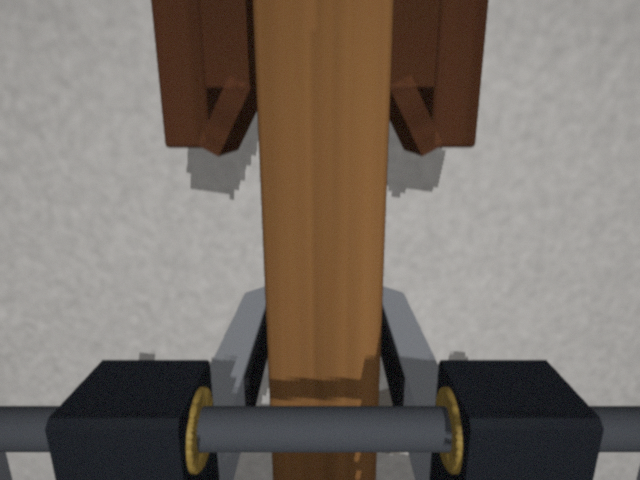

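jog_arm(motion=[0.06,-0.01,0,0,0,0,0.12,-0.01,0,0,0,0,0.2,-0.01,0,0,0,0])

```text
clock: 6.65
ee_pos: [552.7, 61.7, 8.9]
tool_rot: [0.656, 0.755, -0.0, 0.0]
wrist_force: [-2.9, -1.9, -4.2]
width: 0.468
```

```bash
python3 -c "
from h import *
gs(-200,0,9)"
```

```text
now s -206.22 n -0.44 T [-0.491  0.496  0.16 ]
t 6.65 pos [552.652  61.661   8.937] jaw 0.1402 F [-2.86  -1.9   -4.212] w 0.468
shift [ 0.124 -0.009 -0.001] turn [-0.01   0.022  0.001]
```

jog_arm(motion=[0.05,-0.01,0,0,0,0,0.1,-0.02,0,0,0,0,0.14,-0.02,0,0,0,0])

```text
clock: 6.95
ee_pos: [551.4, 69.6, 9.1]
tool_rot: [0.656, 0.755, 0.001, 0.0]
wrist_force: [0.8, -0.5, -4.4]
width: 0.465
```

```bash
python3 -c "
from h import *
gs(-200,0,9)"
```

```text
now s -198.22 n -0.32 T [-0.151  0.202  0.001]
t 6.95 pos [551.418  69.573   9.091] jaw 0.1411 F [ 0.776 -0.545 -4.387] w 0.465
shift [-0.036 -0.006  0.002] turn [ 0.077 -0.026  0.051]
```

Lateral force is now zero. I'll creep forward until the pads give a reaction.

jog_arm(motion=[0.02,0,0,0,0,0,0.04,0,0,0,0,0,0.04,0,0,0,0,0])

```text
clock: 7.25
ee_pos: [550.8, 71.1, 9.0]
tool_rot: [0.655, 0.755, 0.0, 0.0]
wrist_force: [-0.8, -0.5, -4.7]
width: 0.469
```

jog_arm(motion=[0.02,0,0,0,0,0,0.03,0,0,0,0,0,0.03,0,0,0,0,0])

```text
clock: 7.55
ee_pos: [550.3, 72.4, 8.9]
tool_rot: [0.656, 0.755, 0.0, -0.0]
wrist_force: [0.5, 0.4, -4.6]
width: 0.463
```

```bash
python3 -c "
from h import *
gs(-195,0,9)"
```

```text
now s -195.27 n 0.41 T [-0.063  0.038  0.015]
t 7.55 pos [550.278  72.384   8.897] jaw 0.1411 F [ 0.517  0.436 -4.617] w 0.463
shift [ 0.005  0.008 -0.002] turn [-0.    -0.004  0.051]
```

jog_arm(motion=[0.02,0,0,0,0,0,0.03,0,0,0,0,0,0.03,0,0,0,0,0])

```text
clock: 7.85
ee_pos: [550.0, 74.0, 8.9]
tool_rot: [0.655, 0.755, 0.0, -0.0]
wrist_force: [0.3, -0.6, -4.4]
width: 0.466
```

jog_arm(motion=[0.02,0,0,0,0,0,0.03,0,0,0,0,0,0.03,0,0,0,0,0])

```text
clock: 8.15
ee_pos: [550.0, 74.6, 9.0]
tool_rot: [0.656, 0.755, -0.0, 0.0]
wrist_force: [-0.8, -1.9, -3.6]
width: 0.468
```

```bash
python3 -c "
from h import *
gs(-195,0,9)"
```

```text
now s -193.04 n 0.42 T [-0.523  0.011  0.094]
t 8.15 pos [549.965  74.592   8.978] jaw 0.1407 F [-0.752 -1.869 -3.589] w 0.468
shift [-0.039  0.008 -0.   ] turn [0.009 0.048 0.031]
```

jog_arm(motion=[0.02,0,0,0,0,0,0.03,0,0,0,0,0,0.03,0,0,0,0,0,0.03,0,0,0,0,0])

```text
clock: 8.55
ee_pos: [549.9, 74.8, 9.1]
tool_rot: [0.656, 0.755, -0.001, 0.001]
wrist_force: [0.4, -5.1, -3.5]
width: 0.467
```

```bash
python3 -c "
from h import *
gs(-195,0,9)
im=camera('top');cv2.imwrite('pics/top5.png',cv2.resize(im[185:295,70:310],None,fx=3.3,fy=3.3,interpolation=2))"
```

```text
now s -192.88 n 0.41 T [-1.208  0.005  0.104]
t 8.55 pos [549.945  74.756   9.069] jaw 0.14 F [ 0.448 -5.08  -3.511] w 0.467
shift [-0.042  0.008  0.001] turn [ 0.022  0.13  -0.014]
```

View pics/top5.png

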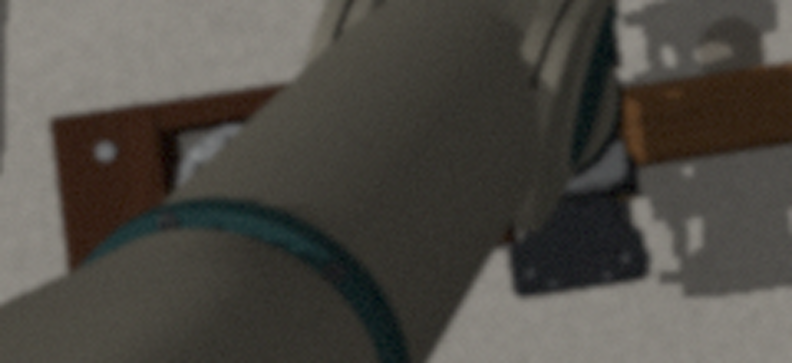

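jog_arm(motion=[0,0,0.01,0,0,0,0,0,0.02,0,0,0])

```text
clock: 8.8
ee_pos: [550.1, 74.7, 8.3]
tool_rot: [0.656, 0.755, -0.0, 0.001]
wrist_force: [-0.4, -5.7, 0.8]
width: 0.465
```

jog_arm(motion=[0,0,0,0,0,0,0,0,0,0,0,0,0,0,0,0,0,0,0,0,0,0,0,0], grip=0.7)

```text
clock: 9.2
ee_pos: [549.8, 77.5, 8.1]
tool_rot: [0.655, 0.755, 0.0, -0.0]
wrist_force: [-0.3, 0.4, 0.3]
width: 0.7
```

```bash
python3 -c "
from h import *
gs(-192,0,110);print(get_obs()['joint_positions'])"
```

```text
now s -190.16 n 0.17 T [-0.014  0.069  0.045]
t 9.2 pos [549.807  77.482   8.092] jaw 0.1417 F [-0.321  0.406  0.29 ] w 0.7
shift [-0.035  0.004 -2.038] turn [ 0.025 -0.039  0.083]
[-0.371  0.809  0.283  1.932 -0.469  0.464  0.395]
```

jog_arm(motion=[0,0,-0.5,0,0,0,0,0,-1.2,0,0,0,0,0,-2.2,0,0,0,1,0,-2.6,0,0,-8,2,0,-2.6,0,0,-16])

```text
clock: 9.7
ee_pos: [538.8, 172.1, 141.5]
tool_rot: [0.544, 0.839, 0.002, 0.003]
wrist_force: [0.1, -0.2, -0.6]
width: 0.698
```

```bash
python3 -c "
from h import *
goto(523.7,265.8,120,1.64);print(get_obs()['joint_positions'])"
```

```text
t 9.7 pos [538.826 172.149 141.539] jaw 0.4214 F [ 0.099 -0.175 -0.592] w 0.698
shift [1.834 0.487 0.431] turn [  0.291   0.324 -69.823]
[-0.592  0.611  0.36   1.837 -0.303  0.74   0.353]
```

jog_arm(motion=[0.9,0.25,0.2,0,0,-8.5,1.83,0.49,0.2,0,0,-17,1.83,0.49,0.2,0,0,-25.5,1.83,0.49,0.2,0,0,-34,1.83,0.49,0.2,0,0,-42.5])

```text
clock: 10.2
ee_pos: [520.6, 266.6, 127.8]
tool_rot: [0.199, 0.98, -0.0, -0.0]
wrist_force: [-0.7, -0.7, 0.2]
width: 0.7
```

```bash
python3 -c "
from h import *
goto(523.7,265.8,140,1.64);print(get_obs()['joint_positions'])"
```

```text
t 10.2 pos [520.623 266.592 127.787] jaw 1.1698 F [-0.652 -0.653  0.2  ] w 0.7
shift [-0.063  0.009 -0.244] turn [ -0.     -0.012 -26.94 ]
[-0.615  0.635  0.147  1.784 -0.13   0.732  0.771]
```

jog_arm(motion=[0,0,0,0,0,-8,0,0,0,0,0,-16,0,0,0,0,0,-24,0,0,0,0,0,-26,0,0,0,0,0,-26])

```text
clock: 10.7
ee_pos: [521.0, 265.7, 127.8]
tool_rot: [-0.021, 1.0, 0.0, -0.0]
wrist_force: [0.6, 0.0, -0.2]
width: 0.702
```

```bash
python3 -c "
from h import *
goto(523.7,265.8,47,1.64);print(get_obs()['joint_positions'])"; python3 snap.py w6
```

```text
t 10.7 pos [521.04  265.722 127.843] jaw 1.6138 F [ 0.642  0.003 -0.242] w 0.702
shift [-0.054 -0.001  1.617] turn [ 0.019 -0.015 -1.502]
[-0.531  0.63   0.018  1.782 -0.016  0.731  1.109]
[521.04  265.722 127.843] [-0.01  -0.001  0.013 -0.001 -0.008  0.001 -0.021] 10.7
```

View pics/w6.png

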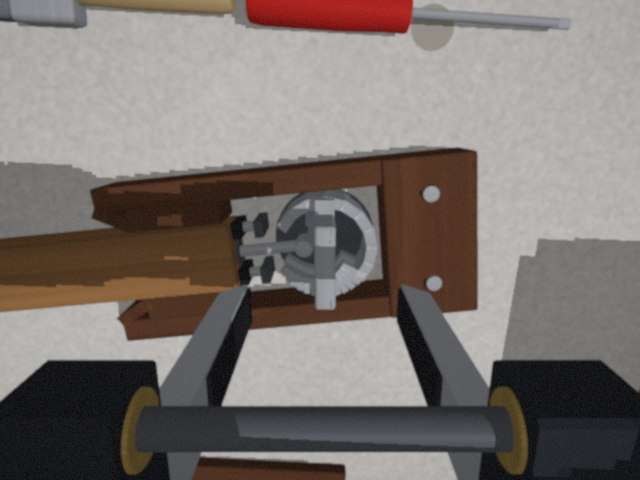

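```bash
python3 - <<'E'
from h import *
im=cv2.imread("pics/w6.png")
crop("w",im,220,180,130,140,4.2,"pics/w6a.png")
E
```

```text
(no output)
```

View pics/w6a.png

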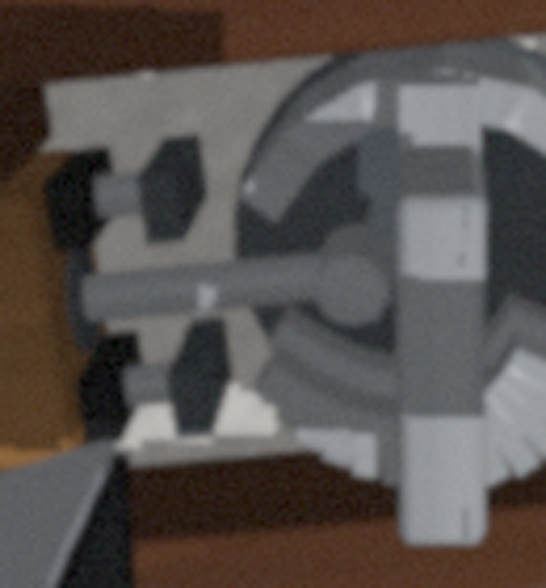

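```bash
python3 - <<'E'
from h import *
T=np.load("w6.npy")
def P(u,v,z): s=4.2;return unproj("wrist",(u+.5)/s-.5+220,(v+.5)/s-.5+180,z,T)[:2]
k=np.array([P(*a,78) for a in((400,150),(400,535),(487,535),(487,150))])
print(k)
e1=k[0]-k[1];e2=k[3]-k[2];print(np.arctan2(e1[1],e1[0]),np.arctan2(e2[1],e2[0]),"width",np.linalg.norm(k[0]-k[3]),k.mean(0))
print("ends",P(443,85,78),P(443,545,78))
h=P(355,290,31);d=h-C;print("head",h,d@U,d@N)
E
```

```text
[[492.747 258.322]
 [546.875 260.35 ]
 [546.352 272.329]
 [492.258 269.59 ]]
-3.1041408881828576 -3.091002995689573 width 11.278099695722569 [519.558 265.148]
ends [483.997 263.517] [548.113 266.336]
head [526.019 251.385] -14.639935171673907 -0.5784980166456127
```

jog_arm(motion=[-0.05,-0.01,0.6,0,0,-0.5,-0.05,-0.01,1.2,0,0,-0.5,-0.05,-0.01,1.6,0,0,-0.5,-0.05,-0.01,1.6,0,0,-0.5,-0.05,-0.01,1.6,0,0,-0.5], grip=0.5)

```text
clock: 11.25
ee_pos: [523.7, 265.5, 48.0]
tool_rot: [-0.026, 1.0, -0.0, -0.0]
wrist_force: [0.7, 0.0, 0.1]
width: 0.501
```

```bash
python3 -c "
from h import *
goto(523.7,265.5,47,1.63);print(get_obs()['ft_torque'])"
```

```text
t 11.25 pos [523.666 265.477  47.982] jaw 1.6237 F [0.732 0.035 0.144] w 0.501
shift [-0.001  0.     0.02 ] turn [-0.019 -0.011 -0.36 ]
[ 0.018 -0.027  0.031]
```

jog_arm(motion=[0,0,0,0,0,0,0,0,0,0,0,0,0,0,0,0,0,0,0,0,0,0,0,0,0,0,0,0,0,0], grip=0, grip_force=55)

```text
clock: 11.75
ee_pos: [523.8, 266.4, 48.3]
tool_rot: [-0.027, 1.0, 0.001, 0.0]
wrist_force: [0.2, -3.2, 2.8]
width: 0.123
```

```bash
cat > q.py <<'E'
from h import *
o=get_obs();T=tool(o);j=np.arctan2(T[1,1],T[0,1])
print("t",round(o["clock"],2),o["ee_pos"],"jaw",round(j,3),"cam~",round(YAW-j,3),"F",o["wrist_force"],"T",o["ft_torque"],"w",round(o["width"],3),"q",o["joint_positions"],"tau7",o["tau"][6])
E
python3 q.py
```

```text
t 11.75 [523.828 266.381  48.266] jaw 1.625 cam~ 0.086 F [ 0.165 -3.206  2.781] T [-0.781 -0.292 -0.053] w 0.123 q [-0.524  0.749  0.01   1.824 -0.014  0.568  1.12 ] tau7 0.08574216160923243
```

jog_arm(motion=[0,0,0,0,0,6,0,0,0,0,0,12,0,0,0,0,0,18,0,0,0,0,0,24,0,0,0,0,0,30])

```text
clock: 12.25
ee_pos: [523.7, 265.5, 48.3]
tool_rot: [0.234, 0.972, 0.0, 0.0]
wrist_force: [-0.9, -0.3, 2.1]
width: 0.124
```

```bash
python3 q.py
```

```text
t 12.25 [523.652 265.543  48.258] jaw 1.097 cam~ 0.614 F [-0.908 -0.343  2.126] T [-0.157  0.101  0.119] w 0.124 q [-0.612  0.755  0.152  1.827 -0.192  0.573  0.758] tau7 0.6287492997944355
```

jog_arm(motion=[0,0,0,0,0,6,0,0,0,0,0,12,0,0,0,0,0,18,0,0,0,0,0,24,0,0,0,0,0,30])

```text
clock: 12.75
ee_pos: [523.1, 264.8, 48.2]
tool_rot: [0.478, 0.878, -0.001, -0.0]
wrist_force: [-2.5, -3.1, 4.2]
width: 0.129
```

```bash
python3 q.py
```

```text
t 12.75 [523.091 264.829  48.244] jaw 0.574 cam~ 1.137 F [-2.536 -3.08   4.218] T [-0.424  0.341  0.11 ] w 0.129 q [-0.699  0.77   0.293  1.83  -0.367  0.595  0.396] tau7 0.6381462514400482
```

Free effort is about 0.11 N m at a cam angle of roughly 1.14. I'll take smaller steps now.

jog_arm(motion=[0,0,0,0,0,4,0,0,0,0,0,8,0,0,0,0,0,12,0,0,0,0,0,12])

```text
clock: 13.15
ee_pos: [522.8, 264.7, 48.3]
tool_rot: [0.566, 0.824, -0.001, -0.0]
wrist_force: [-2.7, -1.3, 6.0]
width: 0.124
```

```bash
python3 q.py
```

```text
t 13.15 [522.777 264.663  48.251] jaw 0.366 cam~ 1.345 F [-2.693 -1.259  6.002] T [-0.449  0.47  -0.084] w 0.124 q [-0.733  0.779  0.349  1.832 -0.434  0.608  0.25 ] tau7 -0.17556978855282068
```

jog_arm(motion=[0,0,0,0,0,2,0,0,0,0,0,4,0,0,0,0,0,4])

```text
clock: 13.45
ee_pos: [522.7, 264.6, 48.3]
tool_rot: [0.595, 0.804, -0.001, -0.001]
wrist_force: [-2.2, -2.3, 7.1]
width: 0.121
```

```bash
python3 q.py
```

```text
t 13.45 [522.659 264.634  48.254] jaw 0.297 cam~ 1.414 F [-2.215 -2.277  7.148] T [-0.484  0.539 -0.02 ] w 0.121 q [-0.744  0.782  0.367  1.832 -0.456  0.613  0.202] tau7 -0.13263816945254803
```

jog_arm(motion=[0,0,0,0,0,1,0,0,0,0,0,2,0,0,0,0,0,3])

```text
clock: 13.75
ee_pos: [522.6, 264.6, 48.2]
tool_rot: [0.615, 0.788, -0.001, -0.001]
wrist_force: [-2.3, -1.5, 6.6]
width: 0.123
```

```bash
python3 q.py
```

```text
t 13.75 [522.586 264.613  48.233] jaw 0.245 cam~ 1.466 F [-2.321 -1.482  6.575] T [-0.534  0.532  0.095] w 0.123 q [-0.752  0.785  0.381  1.833 -0.472  0.617  0.165] tau7 0.02031674492172897
```

jog_arm(motion=[0,0,0,0,0,1,0,0,0,0,0,2,0,0,0,0,0,3])

```text
clock: 14.05
ee_pos: [522.5, 264.6, 48.2]
tool_rot: [0.636, 0.772, -0.001, -0.001]
wrist_force: [-3.0, -3.1, 5.6]
width: 0.122
```

```bash
python3 q.py
```

```text
t 14.05 [522.466 264.6    48.224] jaw 0.193 cam~ 1.518 F [-2.993 -3.078  5.562] T [-0.512  0.626  0.123] w 0.122 q [-0.76   0.787  0.395  1.833 -0.488  0.621  0.127] tau7 0.020407185656949878
```

jog_arm(motion=[0,0,0,0,0,1,0,0,0,0,0,2,0,0,0,0,0,3])

```text
clock: 14.35
ee_pos: [522.5, 264.6, 48.3]
tool_rot: [0.656, 0.755, -0.001, -0.001]
wrist_force: [-3.9, -1.8, 6.3]
width: 0.125
```

```bash
python3 q.py
```

```text
t 14.35 [522.469 264.575  48.26 ] jaw 0.141 cam~ 1.57 F [-3.901 -1.808  6.287] T [-0.577  0.582  0.138] w 0.125 q [-0.769  0.79   0.409  1.833 -0.505  0.626  0.09 ] tau7 -0.0003315898356959224
```

jog_arm(motion=[0,0,0,0,0,1,0,0,0,0,0,2,0,0,0,0,0,3])

```text
clock: 14.65
ee_pos: [522.3, 264.6, 48.2]
tool_rot: [0.675, 0.738, -0.001, -0.001]
wrist_force: [-3.8, -2.3, 6.6]
width: 0.121
```

```bash
python3 q.py
```

```text
t 14.65 [522.325 264.592  48.246] jaw 0.089 cam~ 1.622 F [-3.775 -2.329  6.584] T [-0.514  0.611  0.093] w 0.121 q [-0.777  0.793  0.423  1.834 -0.521  0.63   0.052] tau7 -0.016562832752242684
```

jog_arm(motion=[0,0,0,0,0,1,0,0,0,0,0,2,0,0,0,0,0,3])

```text
clock: 14.95
ee_pos: [522.3, 264.6, 48.3]
tool_rot: [0.694, 0.72, -0.001, -0.001]
wrist_force: [-4.4, -2.5, 7.1]
width: 0.124
```

```bash
python3 q.py
```

```text
t 14.95 [522.27  264.578  48.264] jaw 0.036 cam~ 1.675 F [-4.373 -2.485  7.113] T [-0.565  0.684  0.132] w 0.124 q [-0.785  0.796  0.437  1.834 -0.537  0.635  0.015] tau7 -0.029681600863114
```

jog_arm(motion=[0,0,0,0,0,1,0,0,0,0,0,2,0,0,0,0,0,3])

```text
clock: 15.25
ee_pos: [522.2, 264.5, 48.3]
tool_rot: [0.713, 0.701, -0.001, -0.001]
wrist_force: [-3.6, -1.6, 6.4]
width: 0.121
```

```bash
python3 q.py
```

```text
t 15.25 [522.214 264.508  48.251] jaw -0.016 cam~ 1.727 F [-3.597 -1.561  6.378] T [-0.611  0.711  0.268] w 0.121 q [-0.794  0.799  0.452  1.834 -0.552  0.639 -0.023] tau7 -0.13536604586988688
```

jog_arm(motion=[0,0,0,0,0,1,0,0,0,0,0,2])

```text
clock: 15.45
ee_pos: [522.2, 264.6, 48.3]
tool_rot: [0.725, 0.689, -0.001, -0.001]
wrist_force: [-3.8, -3.1, 7.1]
width: 0.124
```

```bash
python3 q.py
```

```text
t 15.45 [522.154 264.558  48.259] jaw -0.05 cam~ 1.761 F [-3.754 -3.145  7.055] T [-0.566  0.74   0.303] w 0.124 q [-0.799  0.801  0.461  1.834 -0.563  0.643 -0.048] tau7 -0.19336516968905926
```

jog_arm(motion=[0,0,0,0,0,1,0,0,0,0,0,2])

```text
clock: 15.65
ee_pos: [522.1, 264.6, 48.2]
tool_rot: [0.737, 0.676, -0.001, -0.001]
wrist_force: [-3.8, -2.5, 6.6]
width: 0.122
```

```bash
python3 q.py
```

```text
t 15.65 [522.102 264.562  48.222] jaw -0.085 cam~ 1.796 F [-3.831 -2.507  6.585] T [-0.572  0.734  0.331] w 0.122 q [-0.805  0.803  0.47   1.834 -0.573  0.646 -0.074] tau7 -0.24020005948841572
```

jog_arm(motion=[0,0,0,0,0,1,0,0,0,0,0,2])

```text
clock: 15.85
ee_pos: [522.1, 264.5, 48.2]
tool_rot: [0.748, 0.664, -0.001, -0.001]
wrist_force: [-4.2, -3.0, 7.3]
width: 0.128
```

```bash
python3 q.py
```

```text
t 15.85 [522.063 264.538  48.222] jaw -0.12 cam~ 1.831 F [-4.236 -2.992  7.29 ] T [-0.605  0.77   0.424] w 0.128 q [-0.81   0.805  0.479  1.835 -0.583  0.649 -0.099] tau7 -0.29101504012942314
```

jog_arm(motion=[0,0,0,0,0,1,0,0,0,0,0,1.5])

```text
clock: 16.05
ee_pos: [522.0, 264.6, 48.2]
tool_rot: [0.757, 0.654, -0.002, -0.001]
wrist_force: [-4.3, -3.5, 7.6]
width: 0.124
```

```bash
python3 q.py
```

```text
t 16.05 [521.996 264.556  48.224] jaw -0.146 cam~ 1.857 F [-4.336 -3.455  7.551] T [-0.577  0.813  0.486] w 0.124 q [-0.814  0.807  0.486  1.835 -0.591  0.652 -0.118] tau7 -0.4329202976077795
```

jog_arm(motion=[0,0,0,0,0,0,0,0,0,0,0,0,0,0,0,0,0,0])

```text
clock: 16.35
ee_pos: [522.0, 264.5, 48.3]
tool_rot: [0.757, 0.654, -0.001, -0.001]
wrist_force: [-3.8, -4.0, 8.0]
width: 0.126
```

```bash
python3 q.py
```

```text
t 16.35 [522.035 264.527  48.253] jaw -0.145 cam~ 1.856 F [-3.836 -3.985  7.994] T [-0.601  0.818  0.397] w 0.126 q [-0.814  0.807  0.486  1.835 -0.591  0.652 -0.118] tau7 -0.42443158105015755
```

The moving effort is 0.49 N m, about 0.37 above free, so it is firm. I'll release and rise.

jog_arm(motion=[0,0,0,0,0,0,0,0,0,0,0,0,0,0,0,0,0,0,0,0,0,0,0,0], grip=0.5)

```text
clock: 16.75
ee_pos: [523.8, 265.5, 47.7]
tool_rot: [0.757, 0.653, 0.0, 0.0]
wrist_force: [0.8, -0.1, -0.3]
width: 0.426
```

jog_arm(motion=[0,0,-0.3,0,0,0,0,0,-0.8,0,0,0,0,0,-1.5,0,0,0,0,0,-2,0,0,0,0,0,-2,0,0,0])

```text
clock: 17.25
ee_pos: [526.4, 266.0, 152.3]
tool_rot: [0.757, 0.653, 0.004, 0.001]
wrist_force: [-0.5, -0.6, 0.3]
width: 0.499
```

```bash
python3 q.py; python3 snap.py w7
```

```text
t 17.25 [526.398 266.035 152.296] jaw -0.147 cam~ 1.858 F [-0.492 -0.605  0.263] T [0.032 0.083 0.022] w 0.499 q [-0.883  0.673  0.599  1.766 -0.489  0.847 -0.204] tau7 -0.1227214140817523
[526.398 266.035 152.296] [ 0.012  0.048 -0.04   0.049 -0.021 -0.04   0.018] 17.25
```

View pics/w7.png

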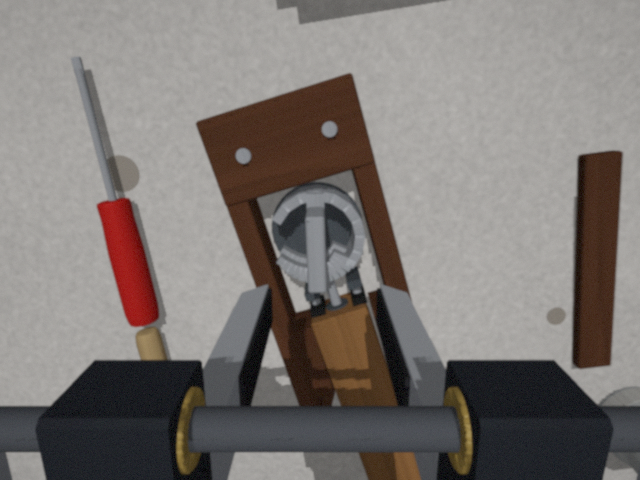

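```bash
python3 - <<'E'
from h import *
im=cv2.imread("pics/w7.png")
crop("w",im,250,170,135,150,4,"pics/w7a.png")
E
```

```text
(no output)
```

View pics/w7a.png

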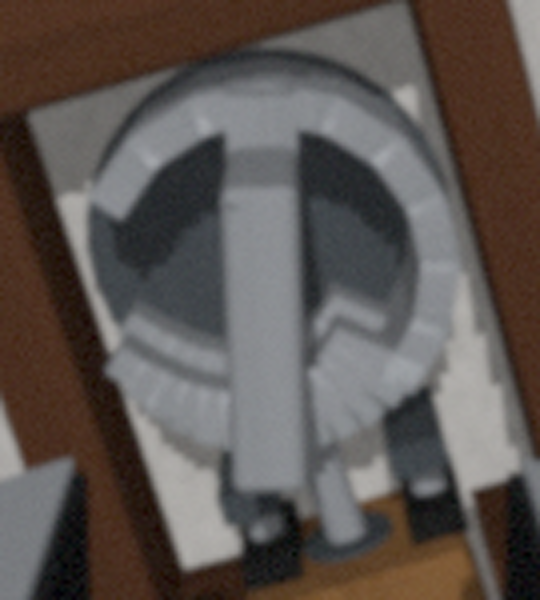

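```bash
python3 - <<'E'
from h import *
T=np.load("w7.npy")
def P(u,v,z): s=4;return unproj("wrist",(u+.5)/s-.5+250,(v+.5)/s-.5+170,z,T)[:2]
for a,b in(((222,190),(235,485)),((300,185),(302,490))):
    p,q=P(*a,78),P(*b,78);e=q-p;y=np.arctan2(e[1],e[0]);print(p,q,y,"cam",YAW-np.pi/2-y)
f=lambda u,v:unproj("wrist",u,v,40,T)[:2]
import sys
im=camera('top');cv2.imwrite('pics/top8.png',cv2.resize(im[85:345,60:460],None,fx=2,fy=2,interpolation=2))
o=get_obs();print(o["clock"],o["width"],o["qvel"])
E
```

```text
[520.811 290.173] [515.301 242.752] -1.6864604720878758 cam 1.8266641452929793
[532.561 289.195] [525.669 240.33 ] -1.7109124136381983 cam 1.8511160868433019
17.35 0.4991236864022735 [ 0.005  0.03  -0.019  0.024 -0.002 -0.004  0.002]
```

View pics/top8.png

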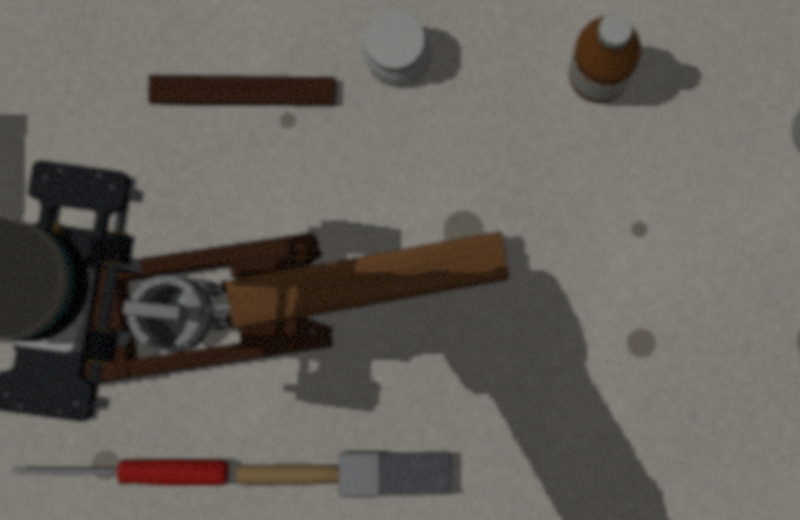

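jog_arm(motion=[0,0,0,0,0,0,0,0,0,0,0,0,0,0,0,0,0,0])

```text
clock: 17.65
ee_pos: [523.1, 265.1, 146.9]
tool_rot: [0.757, 0.653, -0.001, -0.0]
wrist_force: [-0.1, -0.1, -0.4]
width: 0.502
```

```bash
python3 - <<'E'
from h import *
a,b,c,d=[unproj("top",u/2+60,v/2+85,40)[:2] for u,v in((228,283),(500,233),(508,277),(235,328))]
for p,q in((b,a),(c,d)): e=q-p;print("rail-post yaw",np.arctan2(e[1],e[0])-YAW)
hand_in();print(get_obs()["clock"])
E
```

```text
rail-post yaw 0.03258651035215809
rail-post yaw 0.03431460177718271
the job is handed in; nothing more can be done
the job is handed in; nothing more can be done
```

The rail is fastened to the post and the job is handed in, after about 18 s on the robot's clock. I have no verdict, and the final pull in newtons is an estimate, because only the effort on the key could be measured.

- **Insertion:** I slid the rail into the channel until the pads pushed back with about 5 N. The stud's head then stood about 14.6 mm from the cam's axis, inside the 22 mm limit.
- **Tightening:** I turned the key clockwise to about 1.86 rad. The effort began to climb near 1.7 rad. It ended at 0.49 N m while turning, about 0.37 above the free effort, which suggests about 25 N of pull.
- **After letting go:** The key read 1.83 to 1.85 rad in the wrist picture, so there was no clear spring-back.
- **Alignment:** The rail lies about 0.03 rad off the channel line (limit 0.08). I did not measure its tilt, but it was set down flat before release.
- **Clear of the work:** The gripper was about 100 mm above the key with near-zero wrist force. In the last top view the slat, tub, bottle, brush and screwdriver looked unmoved. The cup was outside that crop, but the arm never went near it.

No check failed. The camera readings disagreed with each other by only about 1 to 2 mm.

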